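Feed a vice jaw through the blasting cabinet's chute flap

ROBOT

A 7-joint arm with a two-finger parallel gripper is mounted at the origin on the work surface. World frame = base frame: x ahead of the robot, y to its left, z up, the work surface at z = 0. Lengths are in m, angles in degrees, forces in N, time in s.
With the tool pointing down it reaches from about 0.425 to 0.875 m from the base axis. Payload 4.7 kg.
Tool frame: the origin (TCP) lies at the very end of the fingers, on their centre line; the grasp point (between the pads) lies behind it (env.pinch_z is the z of the grasp point in the tool frame, in m); z points along the fingers, y is the direction in which the jaws open and shut (so a half turn about z gives the same grasp; the last joint's range is limited). The gripper opens to 87 mm and grips with 3 to 60 N. Pads are 19 mm wide; open, the fingers measure 117 mm over their backs; the gripper's body (75 mm by 190 mm) begins 51 mm behind the grasp point.
Start: joints at [77.298, 18.392, -4.016, 83.108, 1.295, 78.541, -3.26], TCP at [0.152, -0.632, 0.223] pointing down, gripper open.
Joint ranges: [-163.93, 163.93], [-17.29, 119.83], [-79.2, 71.16], [3.27, 140.29], [-89.18, 269.18], [5.43, 117.66], [-154.24, 154.24]. Speed limits (degrees/s): [147.25, 147.25, 180, 180, 180, 180, 180].

INTERFACE

Orientations are given as [roll, pitch, yaw] about the fixed x, y, z axes, in that order (R = Rz(yaw) Ry(pitch) Rx(roll)).
In Python, from cell import readout, read_camera, env gives the robot as it stands. The module is installed in compiled form; this text tells all that it offers.
- The arm moves only by the tool servo_tool, never from a script. Its argument "plan" is a list that holds one entry, the list of rows, each a list of 5 numbers: the finger opening in m, from 0 to 0.087, then the shift along the tool's x, y, z in m, then the turn about the tool's z in rad. In form: [[[jaw, x, y, z, yaw], ...]]. A call has 1 to 12 rows; each row is the pose to reach, as a shift and turn from the pose measured when the call began, along the tool's axes at that moment; what a row does not reach only later rows make up. A row lasts 1/12 s, in which the tool goes at most 41.7 mm and 7.16 degrees, less where a joint would pass 70% of its speed; a pose out of reach is approached as far as the arm can. A call with a gripper value outside its range is refused whole. The fingers move at their own pace and stop on an object; "force" is the grip in N (left out, the last holds). Time passes only in rows, so rows that repeat a pose let the fingers close. It gives the time, the measured TCP pose, the force and the opening at its end, in the units of the state.
- readout.get_obs(): the state, without advancing time (a new reading comes with each control period).
- read_camera(name): name is "side" or "top" or "wrist"; returns a dict with "image" (400x640x3 uint8, red, green, blue), "range_z" (400x640 float32, m along the optical axis (not along the pixel's ray), 0 where there is no reading), "mtx" (3x3 intrinsics, pixels), "camera_from_world" (4x4, takes a point from world to camera coordinates). Camera axes: x right, y up, looking along -z (the intrinsics and any distortion apply to the point x, -y, -z); pixel columns grow to the right and rows downward; lengths in m; the calibration is good to about 2 mm. A picture is of the moment at which its call begins.
- env.sign_off(): hands the job in, once; it reports no verdict.
The state is a dict: "time_s": time; "qpos": joint angles; "joint_velocities": joint speeds; "effort": joint torques, N m; "tool_pos": TCP position; "tool_rot": TCP orientation; "force": force on the tool from outside, world axes, zero at the start; "wrist_torque": the same for the moment, N m; "grip_width": finger opening in m.
Only numpy, scipy, OpenCV 4.12 (cv2) and the standard library are available. Lean on these libraries where they do the work, as an engineer would, in place of code of your own. Each camera call takes 0.05 s, during which the arm holds its last target. There are 200 camera calls.

TASK

The two steel vice jaws in the feed tray are waiting to be bead-blasted. With your fingertips push the front jaw (the one nearer the flap) along the tray and through the hanging flap, right until it slides down the chute into the cabinet, then draw your fingers back out and let the flap swing fully shut. Push gently, do not pick the jaw up, and leave the rear jaw and everything else on the bench where it is.

Things in the scene. Friction and masses are not known exactly. Their poses are not given: they have to be found in the camera images.
- sill (a point): Point on the cabinet's feed tray: on its floor (130 mm above the bench), midway between its side lips, right below the shut flap. x axis: level, along the tray into the cabinet (feed direction); y: left of that; z up. The tray runs from x = -360 mm to 0, its level floor goes on to x = 48 mm inside the tunnel, then a chute drops at 45 degrees. Lane 88 mm wide; side lips 14 mm high.
- tunnel_roof (a point): Point on the clear tunnel behind the flap: middle of the front edge of its roof, on top, 66 mm above the tray floor, 8 mm beyond the sill. Roof 3 mm thick, 98 mm wide, running 92 mm on to the cabinet's upright wall (460 mm tall, 230 mm to each side). Two posts flank the mouth at the sill: 88 mm apart, 110 mm over their outsides, tops 66 mm above the floor.
- flap (a joint): Gravity flap, a steel leaf 83 mm wide, 3 mm thick, hinged on a level rod above the sill, 60 mm above the floor. 0 rad = hanging shut (a stop keeps it from swinging towards the tray), growing as its lower edge swings into the tunnel, at most 1.45. It weighs 0.1 kg, opens with under 1 N and falls shut by itself in about a second when nothing is in its way.
- flap_edge (a point): Middle of the flap's lower edge, 51.5 mm below its hinge rod; 8.5 mm above the tray floor when shut. The jaw lifts the flap as it is pushed against it; it tips over the end of the level floor and slides down the chute by itself when its trailing end has been pushed some 10 to 25 mm beyond the sill, so the fingertips must follow it just past the flap.
- jaw_front_mid (a point): Centre (11 mm above its underside) of the front steel vice jaw, the nearer of two to the flap: a dark flat bar 80 x 36 x 22 mm, about 0.45 kg, with two screw holes, lying flat and loose in the tray. x axis along its length, roughly in the feed direction (up to 0.2 rad askew), z up.
- jaw_rear_mid (a point): Centre of the rear vice jaw, the same in shape and size, lying in the tray behind the front one with 75 to 100 mm free between their ends; it is to stay there.
- sanding_block: Bystander on the bench to the right of the tray: wooden sanding block 110 x 62 x 32 mm; origin at the middle of its underside.
- blast_nozzle: Bystander on the bench close to the right of the tray, below tray level: spare blast nozzle, a lying metal tube 115 mm long, 22 mm high; origin on its underside.
- bead_jar: Bystander on the bench right of the tunnel: clear jar with a steel lid, 72 mm across, 100 mm high; origin at the middle of its underside.
- bench_brush: Bystander on the bench beyond the tray's open end: wooden bench brush 170 x 38 x 44 mm; origin at the middle of its underside.
- clamp: Bystander on the bench: lying steel bar clamp 300 mm long with a red handle, 31 mm high; origin under the middle of its bar.
- tape_roll: Bystander: cardboard ring 96 mm across, 25 mm high, lying on the bench; origin at the middle of its underside.
Things that resemble listed ones, but are neither listed nor needed, are in the scene too. What is shaped like the part that bears jaw_front_mid but purple or red is not meant.

How it is judged:
By the outcome, as a careful person would: the job done as asked, in the order asked, and still so for the second after the job is handed in, with the robot touching nothing.
It also fails if it takes over 48 s, if anything falls off the work surface, if the arm or the gripper's body presses on something with over 40 N, if the wrist force passes 120 N, or if a joint passes its speed limit or range.

## Working session

There is one attempt and no reset: what is moved stays moved. The work goes in short steps, Python scripts to look and compute and a tool call to move; the robot and the scene stay as the last step left them, time stands still between calls to the robot, and variables do not carry over. Pictures are saved under pics/ and viewed, about 8 in all and at most 12, crops included, and the job is handed in when it is done.

Besides the shell and the picture viewer there is one more tool, called after "Call:" as name(argument=value, ...), one argument or row to a line, values as JSON. servo_tool: Moves the arm, as the interface text tells. Its arguments: {"type":"object","properties":{"plan":{"type":"array"},"force":{"type":"number"}},"required":["plan"]}

```bash
mkdir -p pics
cat > h.py <<'E'
import numpy as np, cv2
from cell import readout, read_camera, env
def grab(n):
    d=read_camera(n); np.savez(f'/tmp/{n}.npz',**d); return d
def load(n): return dict(np.load(f'/tmp/{n}.npz'))
def cloud(d):
    z=d['range_z'];K=d['mtx'];v,u=np.mgrid[:z.shape[0],:z.shape[1]]
    P=np.stack([(u-K[0,2])/K[0,0]*z,-(v-K[1,2])/K[1,1]*z,-z,np.ones_like(z)],-1)
    W=P@np.linalg.inv(d['camera_from_world']).T
    W=W[...,:3]; W[z<=0]=np.nan; return W
def save(n,im): cv2.imwrite(f'pics/{n}.png',cv2.cvtColor(im,cv2.COLOR_RGB2BGR))
E
python3 - <<'E'
from h import *
o=readout.get_obs();print(o['tool_pos'],o['tool_rot'],o['force'],o['grip_width'],o['time_s'],env.pinch_z)
for n in('top','side'):
    d=grab(n);save(n+'1',d['image']);print(n,np.linalg.inv(d['camera_from_world']).round(3))
E
```

```text
[ 0.15166921 -0.63152174  0.22148715] [-1.79895666e+02  5.28992810e-03  1.35108286e+01] [-0.13668091 -0.33333161  0.12320512] 0.08678430534527923 0.0 -0.0187
top [[ 0.01   0.989 -0.149  0.394]
 [-1.     0.008 -0.014 -0.096]
 [-0.013  0.149  0.989  1.078]
 [ 0.     0.     0.     1.   ]]
side [[-0.751 -0.538  0.382  1.078]
 [ 0.66  -0.602  0.45   0.541]
 [-0.012  0.59   0.807  1.257]
 [ 0.     0.     0.     1.   ]]
```

View pics/top1.png

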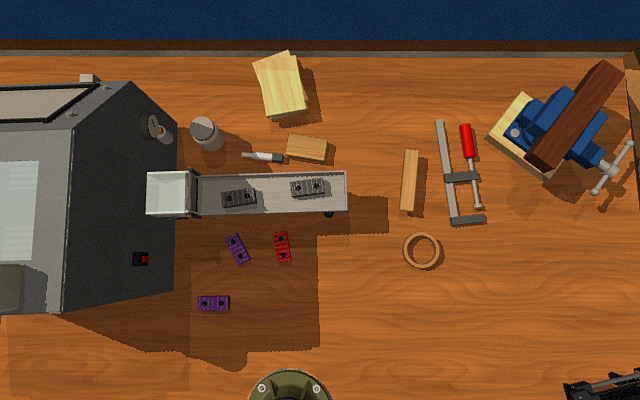

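View pics/side1.png

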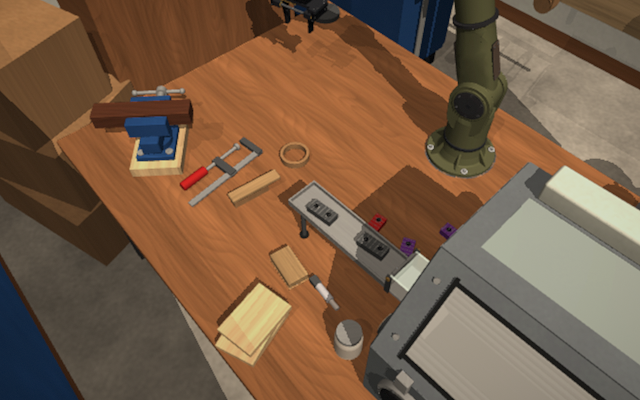

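Top view: the front jaw (dark, in the tray) is at px (239,198) and the rear jaw at (307,187). The lookalikes on the bench are purple at (237,249) and (213,303), and red at (283,247). The flap is near (193,194). The feed direction is image-left.

Run:
```python
from h import *
d=load('top');W=cloud(d)
for n,(u,v) in dict(front=(239,203),rear=(307,193),floor=(273,195),roof=(170,195),lip1=(270,175),lip2=(270,211),fl=(193,194)).items(): print(n,W[v,u].round(4))
im=d['image']
x=W
for n,(u0,u1) in dict(front=(215,262),rear=(285,330)).items():
    m=np.zeros(im.shape[:2],bool);m[178:212,u0:u1]=1
    m&=(W[...,2]>0.146)&(W[...,2]<0.158)&(im.max(-1)<110)
    v,u=np.nonzero(m);p=W[m]
    r=cv2.minAreaRect((p[:,:2]*1000).astype(np.float32));print(n,len(p),r,np.median(p[:,2]))
# tray floor edges
m=(np.abs(W[...,2]-0.130)<0.004);m[:165]=0;m[222:]=0;m[:,:140]=0;m[:,360:]=0
p=W[m];print('floor',len(p),cv2.minAreaRect((p[:,:2]*1000).astype(np.float32)),np.median(p[:,2]))
m=(np.abs(W[...,2]-0.196)<0.004);m[:165]=0;m[222:]=0;m[:,:140]=0;m[:,360:]=0
p=W[m];print('roof',len(p),cv2.minAreaRect((p[:,:2]*1000).astype(np.float32)),np.median(p[:,2]))
c1=cv2.resize(im[150:235,130:360],None,fx=3.4,fy=3.4,interpolation=cv2.INTER_CUBIC)
s=load('side')['image'];c2=cv2.resize(s[170:310,280:460],None,fx=2.1,fy=2.1,interpolation=cv2.INTER_CUBIC)
w=grab('wrist')['image'];w=cv2.resize(w,(400,250))
c=np.zeros((289+294,782,3),np.uint8);c[:289,:782]=c1;c[289:289+294,:378]=c2;c[289:289+250,380:780]=w;save('c1',c)
```

```text
front [0.5258 0.117  0.1523]
rear [ 0.5516 -0.0445  0.1497]
floor [0.5498 0.04   0.1275]
roof [0.537  0.2662 0.1941]
lip1 [0.5996 0.0488 0.1281]
lip2 [0.5082 0.0436 0.1445]
fl [0.5449 0.2247 0.1624]
front 493 ((540.9158325195312, 121.65728759765625), (36.7420539855957, 80.39295196533203), 9.050910949707031) 0.15057401479123567
rear 394 ((567.0457153320312, -43.86317443847656), (36.05308532714844, 79.06476593017578), 8.345706939697266) 0.15048492614110803
floor 4082 ((561.1048583984375, 95.03706359863281), (139.6715545654297, 459.116943359375), 2.083958864212036) 0.1287744277257002
roof 1788 ((544.2785034179688, 270.85418701171875), (130.26808166503906, 106.69581604003906), 2.432577133178711) 0.19480773247134142
```

View pics/c1.png

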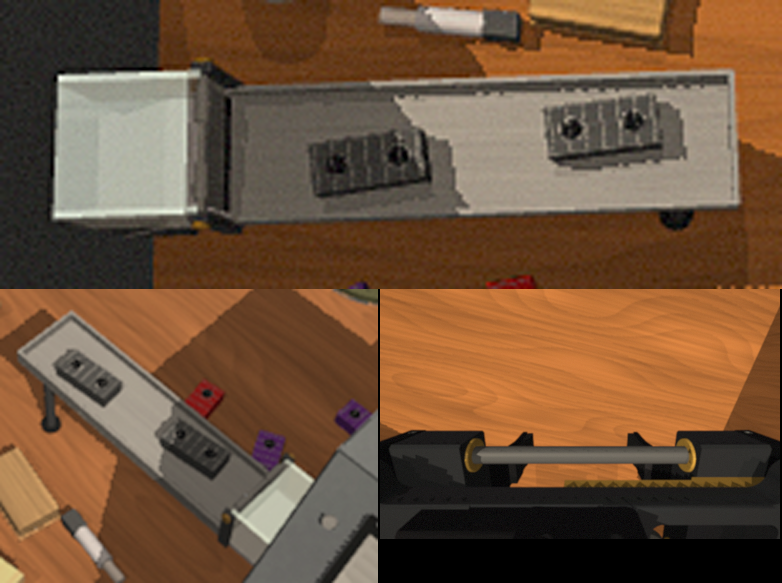

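The crop confirms the dark jaw nearest the flap (crop px 370,165). Pictures viewed so far: 3.

The flap's rod (60 mm up) and the roof block a vertical finger at the sill. The fingers therefore need to lean, tips towards +y. Shifts and yaw can't command a lean directly, but a target inside the minimum reach may produce one, so I'll try that over the bare bench with the gripper closed.

Call:
servo_tool(
  plan=[
    [[0,-0.035,-0.003,0,0.05],[0,-0.07,-0.006,0,0.1],[0,-0.105,-0.009,0,0.15],[0,-0.133,-0.011,0,0.2],[0,-0.133,-0.011,0,0.2],[0,-0.133,-0.011,0,0.2]],
  ],
  force=10,
)

```text
time_s: 0.65
tool_pos: [0.0168, -0.652, 0.2213]
tool_rot: [-179.9, 0.1, 1.8]
force: [0.7, 0.1, -0.1]
grip_width: 0.0549
```

```bash
cat > st.py <<'E'
from h import *
from scipy.spatial.transform import Rotation as R
o=readout.get_obs()
M=R.from_euler('xyz',o['tool_rot'],degrees=True).as_matrix()
print('t',round(o['time_s'],2),'q',np.round(o['qpos'],1),'p',np.round(o['tool_pos'],4),'rpy',np.round(o['tool_rot'],1),'F',np.round(o['force'],1),'g',round(o['grip_width'],4));print('axes cols',M.round(3).tolist())
E
python3 st.py
python3 - <<'E'
from h import *
d=load('top');W=cloud(d)
# lips: z~0.144 ; rows of tray per column
for n,a,b in(('near',200,225),('far',160,182)):
    P=[]
    for u in range(205,340):
        for v in range(a,b):
            if abs(W[v,u,2]-0.144)<0.004: P.append(W[v,u])
    P=np.array(P);
    if len(P)>10:
        k=np.polyfit(P[:,1],P[:,0],1);k=np.polyfit(*(P[abs(P[:,0]-np.polyval(k,P[:,1]))<.004][:,[1,0]].T),1);print(n,len(P),k,P[:,1].min(),P[:,1].max())
for v in(185,195,205): print([tuple(W[v,u].round(3)) for u in range(176,204,3)])
E
```

```text
t 0.65 q [85.1 18.6  1.3 82.9 -0.4 78.6 -1.8] p [ 0.0168 -0.652   0.2213] rpy [-1.799e+02  1.000e-01  1.800e+00] F [ 0.7  0.1 -0.1] g 0.0549
axes cols [[1.0, 0.031, -0.001], [0.031, -1.0, 0.002], [-0.001, -0.002, -1.0]]
near 256 [-0.03818405  0.5090984 ] -0.12123180417761714 0.19995225683579093
far 244 [-0.04199424  0.60284464] -0.1208718742981995 0.20460867472852468
[(np.float64(0.56), np.float64(0.254), np.float64(0.194)), (np.float64(0.56), np.float64(0.247), np.float64(0.194)), (np.float64(0.56), np.float64(0.24), np.float64(0.195)), (np.float64(0.561), np.float64(0.234), np.float64(0.192)), (np.float64(0.56), np.float64(0.226), np.float64(0.196)), (np.float64(0.561), np.float64(0.219), np.float64(0.194)), (np.float64(0.568), np.float64(0.226), np.float64(0.157)), (np.float64(0.571), np.float64(0.224), np.float64(0.141)), (np.float64(0.573), np.float64(0.221), np.float64(0.127)), (np.float64(0.573), np.float64(0.213), np.float64(0.128))]
[(np.float64(0.537), np.float64(0.252), np.float64(0.196)), (np.float64(0.537), np.float64(0.246), np.float64(0.193)), (np.float64(0.537), np.fl
[... 333 characters left out ...]
loat64(0.548), np.float64(0.218), np.float64(0.131)), (np.float64(0.548), np.float64(0.212), np.float64(0.128))]
[(np.float64(0.514), np.float64(0.252), np.float64(0.192)), (np.float64(0.514), np.float64(0.244), np.float64(0.195)), (np.float64(0.514), np.float64(0.236), np.float64(0.197)), (np.float64(0.523), np.float64(0.254), np.float64(0.13)), (np.float64(0.514), np.float64(0.224), np.float64(0.194)), (np.float64(0.517), np.float64(0.223), np.float64(0.177)), (np.float64(0.519), np.float64(0.222), np.float64(0.158)), (np.float64(0.522), np.float64(0.222), np.float64(0.137)), (np.float64(0.523), np.float64(0.218), np.float64(0.129)), (np.float64(0.523), np.float64(0.21), np.float64(0.13))]
```

Call:
servo_tool(
  plan=[
    [[0,0,-0.03,0,0],[0,0,-0.06,0,0],[0,0,-0.09,0,0],[0,0,-0.12,0,0],[0,0,-0.15,0,0],[0,0,-0.18,0,0],[0,0,-0.21,0,0],[0,0,-0.24,0,0],[0,0,-0.26,0,0],[0,0,-0.28,0,0],[0,0,-0.29,0,0],[0,0,-0.3,0,0]],
  ],
)

```text
time_s: 1.65
tool_pos: [0.0095, -0.3571, 0.2189]
tool_rot: [-179.3, 0.0, 2.1]
force: [-0.3, -0.9, -0.6]
grip_width: 0.0004
```

```bash
python3 st.py
```

```text
t 1.65 q [ 95.  -17.2  -8.8 119.4  -2.6  78.5  -0.7] p [ 0.0095 -0.3571  0.2189] rpy [-179.3    0.     2.1] F [-0.3 -0.9 -0.6] g 0.0004
axes cols [[0.999, 0.036, -0.001], [0.036, -0.999, 0.013], [-0.001, -0.013, -1.0]]
```

Call:
servo_tool(
  plan=[
    [[0,0,-0.015,0,0],[0,0,-0.03,0,0],[0,0,-0.045,0,0],[0,0,-0.06,0,0],[0,0,-0.07,0,0],[0,0,-0.07,0,0]],
  ],
)

```text
time_s: 2.15
tool_pos: [0.0221, -0.2908, 0.1539]
tool_rot: [-170.8, 1.8, 3.0]
force: [-0.3, 0.1, 0.4]
grip_width: 0.0006
```

```bash
python3 st.py
```

```text
t 2.15 q [115.4 -17.2 -30.  125.8  -6.8  78.6   1.9] p [ 0.0221 -0.2908  0.1539] rpy [-170.8    1.8    3. ] F [-0.3  0.1  0.4] g 0.0006
axes cols [[0.998, 0.046, -0.04], [0.052, -0.986, 0.158], [-0.032, -0.16, -0.987]]
```

The lean works: 9° so far, in the right direction. I'll continue, biased upward.

Call:
servo_tool(
  plan=[
    [[0,0,-0.015,-0.015,0],[0,0,-0.03,-0.03,0],[0,0,-0.045,-0.045,0],[0,0,-0.06,-0.06,0],[0,0,-0.06,-0.07,0],[0,0,-0.06,-0.07,0]],
  ],
)

```text
time_s: 2.65
tool_pos: [0.0358, -0.2546, 0.1829]
tool_rot: [-164.0, 3.2, 3.7]
force: [0.1, -0.6, 0.2]
grip_width: 0.0001
```

```bash
python3 st.py
```

```text
t 2.65 q [114.7 -17.2 -32.4 123.3  -6.5  87.7  -0.7] p [ 0.0358 -0.2546  0.1829] rpy [-164.     3.2    3.7] F [ 0.1 -0.6  0.2] g 0.0001
axes cols [[0.996, 0.047, -0.072], [0.065, -0.96, 0.272], [-0.056, -0.276, -0.96]]
```

Call:
servo_tool(
  plan=[
    [[0,-0.01,-0.015,-0.02,0],[0,-0.02,-0.03,-0.04,0],[0,-0.03,-0.045,-0.06,0],[0,-0.03,-0.06,-0.08,0],[0,-0.03,-0.06,-0.1,0],[0,-0.03,-0.06,-0.1,0]],
  ],
)

```text
time_s: 3.15
tool_pos: [0.0176, -0.2453, 0.2759]
tool_rot: [-159.4, 3.9, 4.0]
force: [-0.7, -0.1, 0.0]
grip_width: 0.0003
```

```bash
python3 st.py
```

```text
t 3.15 q [112.5 -17.3 -27.3 114.2  -3.6 101.9   0.9] p [ 0.0176 -0.2453  0.2759] rpy [-159.4    3.9    4. ] F [-0.7 -0.1  0. ] g 0.0003
axes cols [[0.995, 0.042, -0.088], [0.07, -0.935, 0.347], [-0.068, -0.352, -0.934]]
```

Call:
servo_tool(
  plan=[
    [[0,-0.005,-0.02,0,0],[0,-0.01,-0.04,-0.01,0],[0,-0.015,-0.06,-0.02,0],[0,-0.02,-0.08,-0.03,0],[0,-0.02,-0.09,-0.03,0],[0,-0.02,-0.09,-0.03,0]],
  ],
)

```text
time_s: 3.65
tool_pos: [0.0175, -0.1879, 0.3004]
tool_rot: [-150.7, 8.2, 5.8]
force: [1.2, 0.1, -0.3]
grip_width: 0.0004
```

```bash
python3 st.py
```

```text
t 3.65 q [ 99.6 -17.2 -21.  115.   -0.5 111.   -5.3] p [ 0.0175 -0.1879  0.3004] rpy [-150.7    8.2    5.8] F [ 1.2  0.1 -0.3] g 0.0004
axes cols [[0.985, 0.018, -0.173], [0.099, -0.875, 0.474], [-0.143, -0.484, -0.863]]
```

Lean is now 30°, mostly in the feed direction. Next I'll compute the transfer to the gap between the jaws.

```bash
cat > pl.py <<'E'
import sys
from st import *
F=np.array([-.040,.9992,0]);L=np.array([-.9992,-.040,0]);S=np.array([.547,.224,.130])
def tray(p): d=np.asarray(p)-S; return np.array([d@F,d@L,d[2]])
def world(t): return S+t[0]*F+t[1]*L+np.array([0,0,t[2]])
def sh(p): return (M.T@(np.asarray(p)-o['tool_pos'])).round(4).tolist()
y0,x0=M[:,1],M[:,0]
# y(d)=cos d*y - sin d*x ; want y.F=0, x.F>0
d=np.arctan2(y0@F,x0@F); dn=d
xx=np.cos(d)*x0+np.sin(d)*y0; yy=np.cos(d)*y0-np.sin(d)*x0
print('tray',(tray(o['tool_pos'])*1000).round(1),'yaw',round(d,3),'x',[round(xx@a,3) for a in(F,L)],xx[2].round(3),'y',[round(yy@a,3) for a in(F,L)],yy[2].round(3),'zF,L',(M[:,2]@F).round(3),(M[:,2]@L).round(3))
E
cat > w.py <<'E'
from pl import *
for a in sys.argv[1:]:
    p=[float(v) for v in a.split(',')]; print(a,sh(p))
E
python3 w.py .1,-.4,.32 .3,-.35,.32 .45,-.2,.32 .55,.0,.32
```

```text
t 3.65 q [ 99.6 -17.2 -21.  115.   -0.5 111.   -5.3] p [ 0.0175 -0.1879  0.3004] rpy [-150.7    8.2    5.8] F [ 1.2  0.1 -0.3] g 0.0004
axes cols [[0.985, 0.018, -0.173], [0.099, -0.875, 0.474], [-0.143, -0.484, -0.863]]
tray [-390.4  545.6  170.4] yaw -1.503 x [np.float64(0.877), np.float64(-0.085)] 0.473 y [np.float64(0.0), np.float64(-0.984)] -0.176 zF,L 0.481 0.154
.1,-.4,.32 [0.0574, 0.1775, -0.1318]
.3,-.35,.32 [0.2593, 0.1373, -0.1427]
.45,-.2,.32 [0.4219, 0.0087, -0.0976]
.55,.0,.32 [0.5402, -0.1644, -0.02]
```

Call:
servo_tool(
  plan=[
    [[0,0.01,0.03,-0.022,0],[0,0.02,0.06,-0.044,0],[0,0.03,0.09,-0.066,0],[0,0.04,0.12,-0.09,0],[0,0.05,0.15,-0.11,0],[0,0.057,0.178,-0.132,0],[0,0.09,0.171,-0.134,-0.1],[0,0.125,0.164,-0.136,-0.2],[0,0.16,0.157,-0.138,-0.3],[0,0.19,0.15,-0.14,-0.4],[0,0.225,0.144,-0.142,-0.5],[0,0.259,0.137,-0.143,-0.6]],
  ],
)

```text
time_s: 4.65
tool_pos: [0.3003, -0.351, 0.3203]
tool_rot: [-151.0, -9.0, 35.7]
force: [-0.4, -1.6, -1.0]
grip_width: 0.0004
```

```bash
python3 w.py .3,-.35,.32 .45,-.2,.32 .55,.0,.32 .554,.035,.32
```

```text
t 4.65 q [ 82.7  20.1 -39.   79.6  -1.1 111.8  -9.8] p [ 0.3003 -0.351   0.3203] rpy [-151.    -9.    35.7] F [-0.4 -1.6 -1. ] g 0.0004
axes cols [[0.802, 0.572, -0.171], [0.576, -0.666, 0.474], [0.157, -0.479, -0.864]]
tray [-564.7  269.5  190.3] yaw -0.903 x [np.float64(0.877), np.float64(-0.083)] 0.473 y [np.float64(-0.0), np.float64(-0.985)] -0.173 zF,L 0.48 0.152
.3,-.35,.32 [0.0003, -0.0007, 0.0008]
.45,-.2,.32 [0.207, -0.0148, 0.0462]
.55,.0,.32 [0.4024, -0.0908, 0.1239]
.554,.035,.32 [0.4258, -0.1119, 0.1398]
```

Call:
servo_tool(
  plan=[
    [[0,0.035,-0.002,0.008,-0.09],[0,0.07,-0.005,0.016,-0.18],[0,0.105,-0.007,0.023,-0.27],[0,0.14,-0.01,0.031,-0.36],[0,0.175,-0.012,0.039,-0.45],[0,0.207,-0.015,0.046,-0.54],[0,0.24,-0.027,0.059,-0.63],[0,0.272,-0.04,0.072,-0.72],[0,0.305,-0.053,0.085,-0.81],[0,0.338,-0.066,0.098,-0.9],[0,0.37,-0.079,0.111,-0.9],[0,0.402,-0.091,0.124,-0.9]],
  ],
)

```text
time_s: 5.65
tool_pos: [0.5505, -0.0005, 0.3198]
tool_rot: [-168.6, -28.2, 86.5]
force: [0.9, -0.5, -0.7]
grip_width: 0.0007
```

```bash
python3 w.py .548,.046,.25 .548,.046,.18 .548,.046,.142
```

```text
t 5.65 q [ 55.6  25.4 -58.1  79.4  -7.3  96.3  -2.4] p [ 5.505e-01 -5.000e-04  3.198e-01] rpy [-168.6  -28.2   86.5] F [ 0.9 -0.5 -0.7] g 0.0007
axes cols [[0.053, 0.984, -0.168], [0.88, 0.033, 0.474], [0.472, -0.174, -0.864]]
tray [-224.4    5.4  189.8] yaw -0.007 x [np.float64(0.877), np.float64(-0.082)] 0.473 y [np.float64(0.0), np.float64(-0.985)] -0.17 zF,L 0.48 0.149
.548,.046,.25 [0.0078, 0.0112, 0.0828]
.548,.046,.18 [-0.0253, 0.0233, 0.1433]
.548,.046,.142 [-0.0432, 0.0299, 0.1762]
```

```bash
python3 w.py .546,.046,.25 .546,.046,.18 .546,.046,.141
```

```text
t 5.65 q [ 55.6  25.4 -58.1  79.4  -7.3  96.3  -2.4] p [ 5.505e-01 -5.000e-04  3.198e-01] rpy [-168.6  -28.2   86.5] F [ 0.9 -0.5 -0.7] g 0.0007
axes cols [[0.053, 0.984, -0.168], [0.88, 0.033, 0.474], [0.472, -0.174, -0.864]]
tray [-224.4    5.4  189.8] yaw -0.007 x [np.float64(0.877), np.float64(-0.082)] 0.473 y [np.float64(0.0), np.float64(-0.985)] -0.17 zF,L 0.48 0.149
.546,.046,.25 [0.0077, 0.0092, 0.0832]
.546,.046,.18 [-0.0254, 0.0213, 0.1437]
.546,.046,.141 [-0.0438, 0.0281, 0.1774]
```

Call:
servo_tool(
  plan=[
    [[0,0.003,0.004,0.028,0],[0,0.005,0.007,0.055,0],[0,0.008,0.009,0.083,0],[0,-0.003,0.013,0.103,0],[0,-0.014,0.017,0.123,0],[0,-0.025,0.021,0.143,0],[0,-0.025,0.021,0.143,0]],
  ],
)

```text
time_s: 6.23
tool_pos: [0.5437, 0.0434, 0.1764]
tool_rot: [-168.2, -28.1, 86.2]
force: [-0.2, -0.8, 0.0]
grip_width: 0.0001
```

```bash
python3 w.py .546,.046,.16 .546,.046,.141
python3 - <<'E'
from h import *
a=grab('top')['image'][140:240,130:360];b=grab('side')['image'][150:310,250:450]
c=np.zeros((330+264,782,3),np.uint8);a=cv2.resize(a,None,fx=3.4,fy=3.3,interpolation=cv2.INTER_CUBIC);c[:330,:782]=a
b=cv2.resize(b,(330,264));c[330:,:330]=b
w=cv2.resize(grab('wrist')['image'],(422,264));c[330:,340:762]=w;save('c2',c)
E
```

```text
t 6.23 q [ 53.   29.1 -56.5  92.8  -4.8  80.2  -1.7] p [0.5437 0.0434 0.1764] rpy [-168.2  -28.1   86.2] F [-0.2 -0.8  0. ] g 0.0001
axes cols [[0.059, 0.983, -0.172], [0.88, 0.03, 0.474], [0.472, -0.18, -0.863]]
tray [-180.3   10.5   46.4] yaw -0.01 x [np.float64(0.877), np.float64(-0.084)] 0.473 y [np.float64(-0.0), np.float64(-0.985)] -0.175 zF,L 0.481 0.153
.546,.046,.16 [-0.0053, 0.0052, 0.015]
.546,.046,.141 [-0.0143, 0.0087, 0.0314]
```

View pics/c2.png

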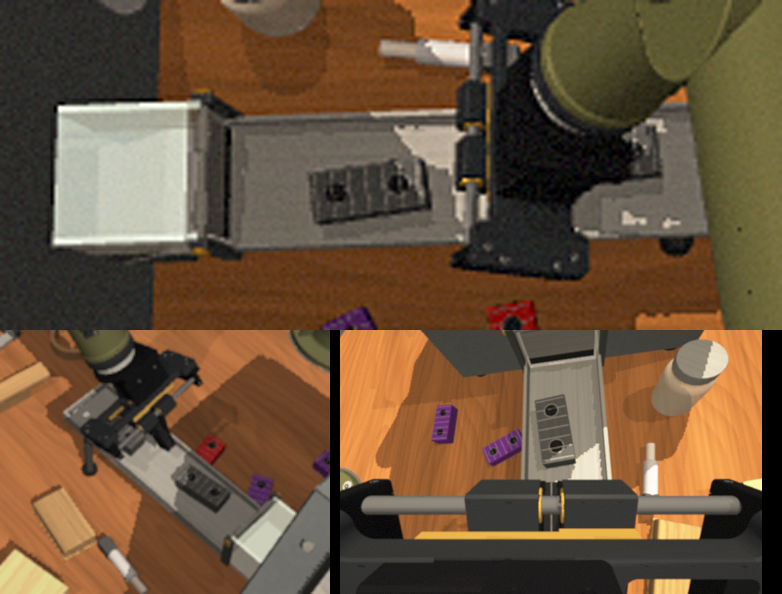

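Fingers lean forward in the gap (crop px ~480,180). The front jaw is still ahead at (370,190) and the rear jaw is untouched. 4 pictures viewed. I'll descend the rest of the way.

Call:
servo_tool(
  plan=[
    [[0,-0.003,0.003,0.008,0],[0,-0.006,0.005,0.016,0],[0,-0.01,0.007,0.024,0],[0,-0.014,0.009,0.031,0],[0,-0.014,0.009,0.031,0]],
  ],
)

```text
time_s: 6.8
tool_pos: [0.5485, 0.0477, 0.1449]
tool_rot: [-168.5, -28.2, 86.4]
force: [-0.4, 0.3, 0.1]
grip_width: 0.0001
```

```bash
cat > f.py <<'E'
from pl import *
# args: tray targets x,lat,h in mm
for a in sys.argv[1:]:
    p=[float(v)/1000 for v in a.split(',')]; print(a,sh(world(p)))
E
python3 f.py -150,8,11 -120,8,11 -90,8,11 -60,6,11
```

```text
t 6.8 q [ 51.7  31.2 -55.6  94.1  -3.5  76.9  -1.5] p [0.5485 0.0477 0.1449] rpy [-168.5  -28.2   86.4] F [-0.4  0.3  0.1] g 0.0001
axes cols [[0.056, 0.984, -0.169], [0.879, 0.032, 0.475], [0.473, -0.175, -0.864]]
tray [-176.2    5.5   14.9] yaw -0.009 x [np.float64(0.876), np.float64(-0.082)] 0.474 y [np.float64(0.0), np.float64(-0.985)] -0.171 zF,L 0.481 0.15
-150,8,11 [0.0209, -0.0019, 0.0164]
-120,8,11 [0.0472, -0.0022, 0.0308]
-90,8,11 [0.0735, -0.0024, 0.0453]
-60,6,11 [0.1, -0.0007, 0.0594]
```

Call:
servo_tool(
  plan=[
    [[0,0.01,-0.001,0.008,0],[0,0.021,-0.002,0.016,0],[0,0.025,-0.002,0.019,0],[0,0.03,-0.002,0.021,0],[0,0.034,-0.002,0.024,0],[0,0.039,-0.002,0.026,0],[0,0.043,-0.002,0.028,0],[0,0.047,-0.002,0.031,0],[0,0.052,-0.002,0.033,0],[0,0.056,-0.002,0.036,0]],
  ],
)

```text
time_s: 7.63
tool_pos: [0.5438, 0.1144, 0.1408]
tool_rot: [-168.6, -28.2, 86.4]
force: [-0.4, -5.3, 2.3]
grip_width: 0.0003
```

```bash
cat > jw.py <<'E'
from f import *
d=grab('top');W=cloud(d);im=d['image']
T=(W-S)@np.stack([F,L,[0,0,1]],1)*1000
m=(T[...,2]>15)&(T[...,2]<28)&(abs(T[...,1])<40)&(T[...,0]<5)&(T[...,0]>-155)&(im.max(-1)<110)
m=cv2.morphologyEx(m.astype(np.uint8),cv2.MORPH_OPEN,np.ones((3,3)));n,lab,s,c=cv2.connectedComponentsWithStats(m)
k=1+np.argmax(s[1:,4]);p=T[lab==k]
print('jaw',cv2.minAreaRect(p[:,:2].astype(np.float32)),len(p),p[:,0].min(),p[:,0].max())
w=grab('wrist')['image'];save(f'w{int(o["time_s"]*100)}',w)
E
python3 jw.py -90,8,11 -60,8,11 -30,8,11
```

```text
t 7.63 q [ 47.5  30.2 -57.   96.5  -4.7  73.   -6.2] p [0.5438 0.1144 0.1408] rpy [-168.6  -28.2   86.4] F [-0.4 -5.3  2.3] g 0.0003
axes cols [[0.056, 0.984, -0.169], [0.879, 0.031, 0.475], [0.473, -0.175, -0.864]]
tray [-109.4    7.6   10.8] yaw -0.009 x [np.float64(0.876), np.float64(-0.082)] 0.474 y [np.float64(-0.0), np.float64(-0.985)] -0.17 zF,L 0.481 0.149
-90,8,11 [0.017, -0.0006, 0.0093]
-60,8,11 [0.0433, -0.0008, 0.0237]
-30,8,11 [0.0696, -0.001, 0.0382]
jaw ((-58.33251190185547, 6.130295753479004), (80.27621459960938, 37.11793899536133), 1.5275028944015503) 473 -98.80000558231654 -18.295034430130368
```

The jaw moves straight (yaw 1.5°) with about 5 N of push. I'll continue.

Call:
servo_tool(
  plan=[
    [[0,0.004,0,0.002,0],[0,0.009,0,0.005,0],[0,0.013,-0.001,0.007,0],[0,0.018,-0.001,0.01,0],[0,0.022,-0.001,0.012,0],[0,0.026,-0.001,0.014,0],[0,0.03,-0.001,0.017,0],[0,0.035,-0.001,0.019,0],[0,0.039,-0.001,0.022,0],[0,0.043,-0.001,0.024,0],[0,0.048,-0.001,0.026,0],[0,0.052,-0.001,0.028,0]],
  ],
)

```text
time_s: 8.73
tool_pos: [0.5402, 0.1753, 0.1415]
tool_rot: [-168.5, -28.3, 86.5]
force: [-0.5, -3.2, -2.0]
grip_width: 0.0006
```

```bash
python3 jw.py -30,7,11 -20,7,11 0,7,11 8,7,11
```

```text
t 8.73 q [ 42.9  29.8 -58.   97.4  -5.5  70.  -10.9] p [0.5402 0.1753 0.1415] rpy [-168.5  -28.3   86.5] F [-0.5 -3.2 -2. ] g 0.0006
axes cols [[0.054, 0.984, -0.17], [0.879, 0.034, 0.476], [0.474, -0.175, -0.863]]
tray [-48.4   8.7  11.5] yaw -0.007 x [np.float64(0.876), np.float64(-0.083)] 0.475 y [np.float64(-0.0), np.float64(-0.985)] -0.172 zF,L 0.482 0.151
-30,7,11 [0.016, 0.0017, 0.009]
-20,7,11 [0.0248, 0.0016, 0.0139]
0,7,11 [0.0423, 0.0015, 0.0235]
8,7,11 [0.0493, 0.0015, 0.0274]
jaw ((-13.517580032348633, 5.427506446838379), (34.670082092285156, 36.764896392822266), 88.74948120117188) 204 -31.627271351364826 4.8481662520716275
```

Run:
```python
from h import *
a=load('top')['image'][140:240,130:300];b=grab('side')['image'][190:310,330:450]
w=cv2.imread('pics/w873.png')[:,:,::-1][:250,150:500]
c=np.zeros((590,780,3),np.uint8)
c[:230,:391]=cv2.resize(a,(391,230));c[:300,400:700]=cv2.resize(b,(300,300));c[305:555,:350]=w;save('c3',c)
```

```text
(no output)
```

View pics/c3.png

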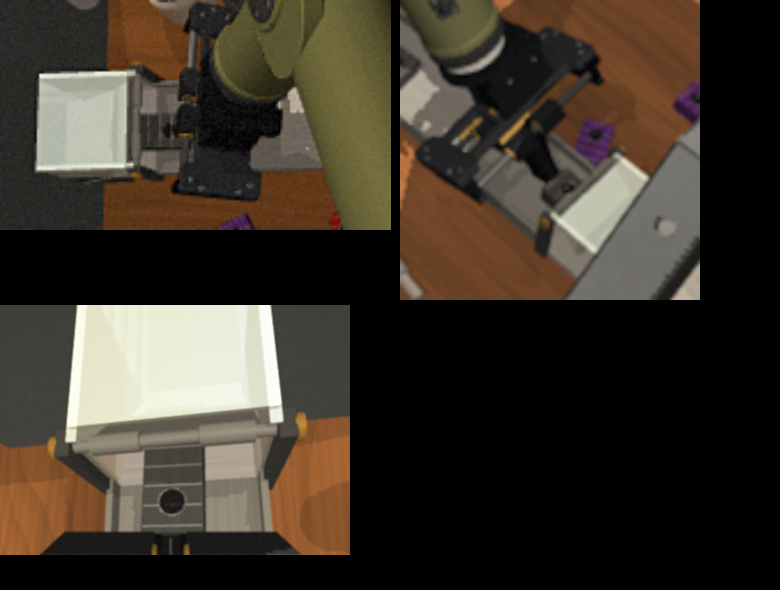

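The jaw is entering straight under the lifted flap; the rod is visible at (170,437) in the wrist crop. 5 pictures viewed. Continuing to just short of the sill.

Call:
servo_tool(
  plan=[
    [[0,0.005,0.001,0.003,0],[0,0.01,0.002,0.006,0],[0,0.015,0.002,0.008,0],[0,0.02,0.002,0.011,0],[0,0.025,0.002,0.014,0],[0,0.03,0.002,0.017,0],[0,0.035,0.002,0.019,0],[0,0.035,0.002,0.019,0]],
  ],
)

```text
time_s: 9.55
tool_pos: [0.5402, 0.2177, 0.1423]
tool_rot: [-168.5, -28.4, 86.6]
force: [-0.1, -1.5, -0.2]
grip_width: 0.0003
```

```bash
python3 f.py 0,7,11 5,7,11 10,7,11 15,7,11
```

```text
t 9.55 q [ 39.   30.2 -58.3  97.1  -5.5  68.2 -14.3] p [0.5402 0.2177 0.1423] rpy [-168.5  -28.4   86.6] F [-0.1 -1.5 -0.2] g 0.0003
axes cols [[0.052, 0.984, -0.171], [0.878, 0.037, 0.478], [0.476, -0.175, -0.862]]
tray [-6.   7.1 12.3] yaw -0.003 x [np.float64(0.875), np.float64(-0.084)] 0.477 y [np.float64(0.0), np.float64(-0.985)] -0.173 zF,L 0.484 0.151
0,7,11 [0.0047, 0.0003, 0.004]
5,7,11 [0.0091, 0.0003, 0.0065]
10,7,11 [0.0134, 0.0003, 0.0089]
15,7,11 [0.0178, 0.0002, 0.0113]
```

Call:
servo_tool(
  plan=[
    [[0,0.003,0,0.002,0],[0,0.005,0,0.004,0],[0,0.007,0,0.005,0],[0,0.009,0,0.007,0],[0,0.011,0,0.008,0],[0,0.013,0,0.009,0],[0,0.013,0,0.009,0]],
  ],
)

```text
time_s: 10.13
tool_pos: [0.5394, 0.2343, 0.1413]
tool_rot: [-168.6, -28.5, 86.6]
force: [0.2, 0.9, 0.3]
grip_width: 0.0005
```

```bash
python3 f.py 12,7,11 17,7,11
python3 - <<'E'
from h import *
a=grab('top')['image'][150:230,130:250];b=grab('side')['image'][190:310,330:450]
w=grab('wrist')['image'][:250,150:500]
c=np.zeros((590,780,3),np.uint8)
c[:260,:390]=cv2.resize(a,(390,260));c[:380,400:780]=cv2.resize(b,(380,380));c[305:555,:350]=w;save('c4',c)
E
```

```text
t 10.13 q [ 37.5  30.4 -58.4  97.1  -5.4  67.2 -15.6] p [0.5394 0.2343 0.1413] rpy [-168.6  -28.5   86.6] F [0.2 0.9 0.3] g 0.0005
axes cols [[0.052, 0.984, -0.17], [0.877, 0.037, 0.479], [0.477, -0.174, -0.861]]
tray [10.6  7.2 11.3] yaw -0.003 x [np.float64(0.874), np.float64(-0.084)] 0.478 y [np.float64(-0.0), np.float64(-0.985)] -0.173 zF,L 0.485 0.151
12,7,11 [0.0011, 0.0002, 0.0009]
17,7,11 [0.0055, 0.0002, 0.0033]
```

View pics/c4.png

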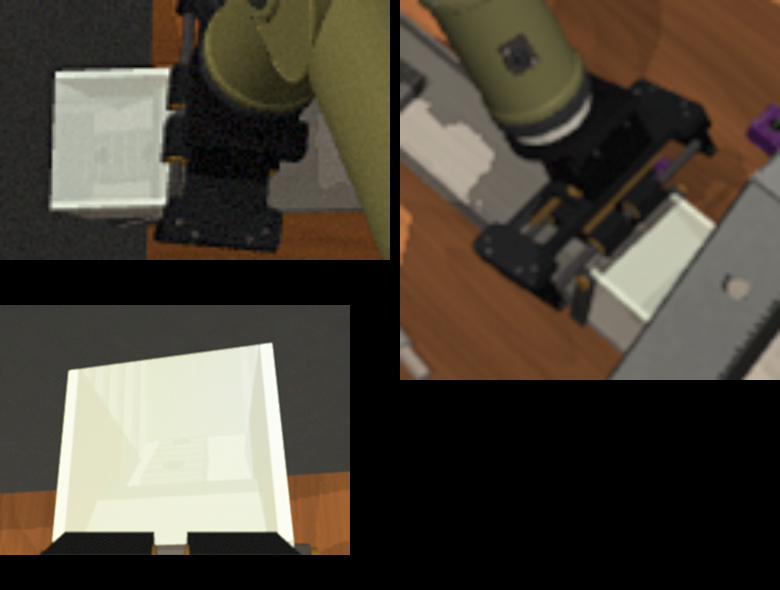

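The jaw shows faintly through the clear roof at (175,460) in the wrist crop. 6 pictures viewed. I'll hold briefly and check whether it is sliding.

Call:
servo_tool(
  plan=[
    [[0,0.001,0,0.001,0],[0,0.001,0,0.001,0],[0,0.001,0,0.001,0],[0,0.001,0,0.001,0],[0,0.001,0,0.001,0],[0,0.001,0,0.001,0]],
  ],
)

```text
time_s: 10.78
tool_pos: [0.5382, 0.2358, 0.14]
tool_rot: [-168.5, -28.5, 86.6]
force: [0.1, -2.2, -1.9]
grip_width: 0.0004
```

```bash
python3 f.py 12,7,11 17,7,11
python3 - <<'E'
from h import *
a=load('wrist')['image'][40:250,200:450]
b=grab('wrist')['image'][40:250,200:450]
f=lambda i:cv2.resize(np.clip((i.astype(float)-130)*2,0,255).astype(np.uint8),None,fx=1.55,fy=1.55)
save('c5',np.hstack([f(a),f(b)]))
E
```

```text
t 10.78 q [ 37.3  30.4 -58.4  97.2  -5.4  67.1 -15.7] p [0.5382 0.2358 0.14  ] rpy [-168.5  -28.5   86.6] F [ 0.1 -2.2 -1.9] g 0.0004
axes cols [[0.051, 0.984, -0.172], [0.877, 0.038, 0.478], [0.477, -0.176, -0.861]]
tray [12.1  8.4 10. ] yaw -0.002 x [np.float64(0.875), np.float64(-0.085)] 0.477 y [np.float64(-0.0), np.float64(-0.985)] -0.175 zF,L 0.485 0.153
12,7,11 [0.0005, 0.0012, -0.0011]
17,7,11 [0.0048, 0.0012, 0.0013]
```

View pics/c5.png

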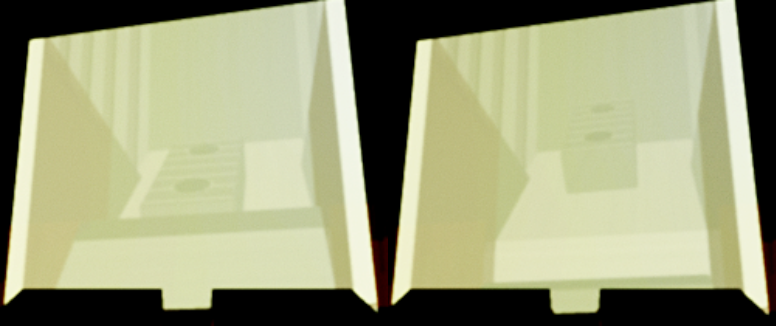

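The left panel shows the jaw level; the right shows it tipped nose-down over the edge and leaving the fingers (610,150). 7 pictures viewed. Next I'll draw the fingers straight back out.

```bash
python3 f.py -70,7,13|tail -1
```

```text
-70,7,13 [-0.0703, 0.0009, -0.0426]
```

Call:
servo_tool(
  plan=[
    [[0,0,0.001,-0.001,0],[0,0,0.001,-0.001,0],[0,-0.007,0.001,-0.006,0],[0,-0.014,0.001,-0.01,0],[0,-0.021,0.001,-0.014,0],[0,-0.028,0.001,-0.018,0],[0,-0.035,0.001,-0.022,0],[0,-0.042,0.001,-0.026,0],[0,-0.049,0.001,-0.03,0],[0,-0.056,0.001,-0.034,0],[0,-0.063,0.001,-0.038,0],[0,-0.07,0.001,-0.042,0]],
  ],
)

```text
time_s: 11.83
tool_pos: [0.5428, 0.1535, 0.1427]
tool_rot: [-168.5, -28.5, 86.6]
force: [0.2, -0.9, 0.4]
grip_width: 0.0004
```

```bash
python3 f.py -80,7,100 -80,7,200|tail -5
python3 - <<'E'
from h import *
w=grab('wrist')['image'];save('c6',w)
E
```

```text
t 11.83 q [ 44.6  30.2 -57.7  96.8  -5.2  71.4  -9. ] p [0.5428 0.1535 0.1427] rpy [-168.5  -28.5   86.6] F [ 0.2 -0.9  0.4] g 0.0004
axes cols [[0.051, 0.984, -0.172], [0.877, 0.038, 0.478], [0.477, -0.176, -0.861]]
tray [-70.3   7.   12.7] yaw -0.002 x [np.float64(0.875), np.float64(-0.085)] 0.477 y [np.float64(-0.0), np.float64(-0.985)] -0.175 zF,L 0.485 0.153
-80,7,100 [0.0332, -0.0154, -0.0799]
-80,7,200 [0.0809, -0.033, -0.166]
```

View pics/c6.png

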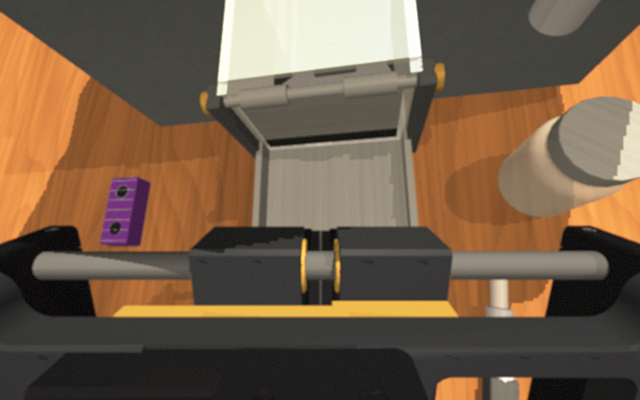

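The flap hangs shut over an empty tray front, (330,110). 8 pictures viewed. I'll lift clear and move aside for the final check.

Call:
servo_tool(
  plan=[
    [[0,0.011,-0.005,-0.027,0],[0,0.022,-0.01,-0.053,0],[0,0.033,-0.015,-0.08,0],[0,0.049,-0.021,-0.109,0],[0,0.065,-0.027,-0.138,0],[0,0.081,-0.033,-0.166,0],[0,0.081,-0.033,-0.166,0]],
  ],
)

```text
time_s: 12.47
tool_pos: [0.5459, 0.1439, 0.3364]
tool_rot: [-169.1, -28.5, 86.8]
force: [0.6, 0.3, -0.1]
grip_width: 0.0006
```

```bash
python3 w.py .5,-.1,.33 .42,-.25,.33
```

```text
t 12.47 q [ 47.9  21.8 -61.9  82.4 -11.   90.4 -12.9] p [0.5459 0.1439 0.3364] rpy [-169.1  -28.5   86.8] F [ 0.6  0.3 -0.1] g 0.0006
axes cols [[0.048, 0.985, -0.163], [0.877, 0.036, 0.479], [0.478, -0.167, -0.863]]
tray [-80.    4.3 206.4] yaw -0.004 x [np.float64(0.874), np.float64(-0.08)] 0.478 y [np.float64(0.0), np.float64(-0.986)] -0.165 zF,L 0.485 0.144
.5,-.1,.33 [-0.2192, -0.053, -0.1038]
.42,-.25,.33 [-0.3546, -0.1372, -0.1626]
```

Call:
servo_tool(
  plan=[
    [[0,-0.03,-0.007,-0.015,0],[0,-0.06,-0.014,-0.03,0],[0,-0.095,-0.022,-0.045,0],[0,-0.125,-0.03,-0.06,0],[0,-0.155,-0.038,-0.075,0],[0,-0.19,-0.046,-0.09,0],[0,-0.219,-0.053,-0.104,0],[0,-0.253,-0.074,-0.119,0],[0,-0.287,-0.095,-0.134,0],[0,-0.321,-0.116,-0.149,0],[0,-0.355,-0.137,-0.163,0],[0,-0.355,-0.137,-0.163,0]],
  ],
)

```text
time_s: 13.47
tool_pos: [0.4164, -0.2593, 0.3283]
tool_rot: [-168.8, -28.4, 86.0]
force: [0.0, -0.5, -1.5]
grip_width: 0.0006
```

Run:
```python
from st import *
A=load('top');B=grab('top');a,b=A['image'],B['image']
d=np.load('/tmp/side.npz')
s=grab('side')['image']
W=cloud(B);im=b
m=np.zeros(im.shape[:2],bool);m[178:212,285:330]=1
m&=(W[...,2]>0.146)&(W[...,2]<0.158)&(im.max(-1)<110);p=W[m]
print('rear',len(p),cv2.minAreaRect((p[:,:2]*1000).astype(np.float32)))
for v in(185,195,205): print([tuple(map(float,W[v,u].round(3))) for u in range(188,204,3)])
c=np.zeros((560,782,3),np.uint8);c[:340]=cv2.resize(b[140:240,130:360],(782,340),interpolation=cv2.INTER_CUBIC)
c[340:,:342]=cv2.resize(s,(342,220));c[340:,350:702]=cv2.resize(b,(352,220));save('c7',c)
```

```text
t 13.47 q [ 78.6  24.7 -53.4  77.5  -2.3 108.6  22.6] p [ 0.4164 -0.2593  0.3283] rpy [-168.8  -28.4   86. ] F [ 0.  -0.5 -1.5] g 0.0006
axes cols [[0.062, 0.985, -0.161], [0.878, 0.023, 0.479], [0.475, -0.17, -0.863]]
rear 368 ((567.05712890625, -44.02272033691406), (35.39102554321289, 78.64196014404297), 7.547645568847656)
[(0.561, 0.227, 0.192), (0.561, 0.22, 0.192), (0.567, 0.224, 0.161), (0.571, 0.224, 0.141), (0.573, 0.221, 0.128), (0.574, 0.214, 0.127)]
[(0.538, 0.226, 0.192), (0.54, 0.224, 0.178), (0.543, 0.223, 0.159), (0.547, 0.224, 0.137), (0.548, 0.219, 0.129), (0.548, 0.212, 0.128)]
[(0.514, 0.224, 0.194), (0.516, 0.222, 0.18), (0.52, 0.223, 0.155), (0.522, 0.222, 0.136), (0.523, 0.217, 0.131), (0.523, 0.21, 0.13)]
```

View pics/c7.png

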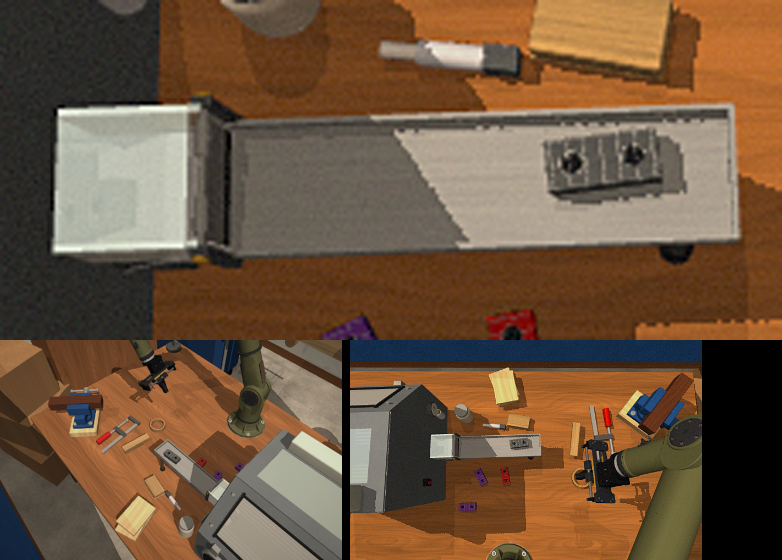

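The flap profile matches the initial one, the rear jaw hasn't moved, and the tray front is empty. 9 pictures viewed. One last contrast check that the jaw isn't resting on the chute.

Run:
```python
from h import *
a=cv2.imread('pics/top1.png')[:,:,::-1];b=load('top')['image']
s0=cv2.imread('pics/side1.png')[:,:,::-1];s=load('side')['image']
f=lambda i,r:cv2.resize(np.clip((i[r].astype(float)-130)*2,0,255).astype(np.uint8),(390,290),interpolation=cv2.INTER_CUBIC)
r=np.s_[165:220,140:202];q=np.s_[240:305,380:440]
save('c8',np.vstack([np.hstack([f(a,r),f(b,r)]),np.hstack([f(s0,q),f(s,q)])]))
```

```text
(no output)
```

View pics/c8.png

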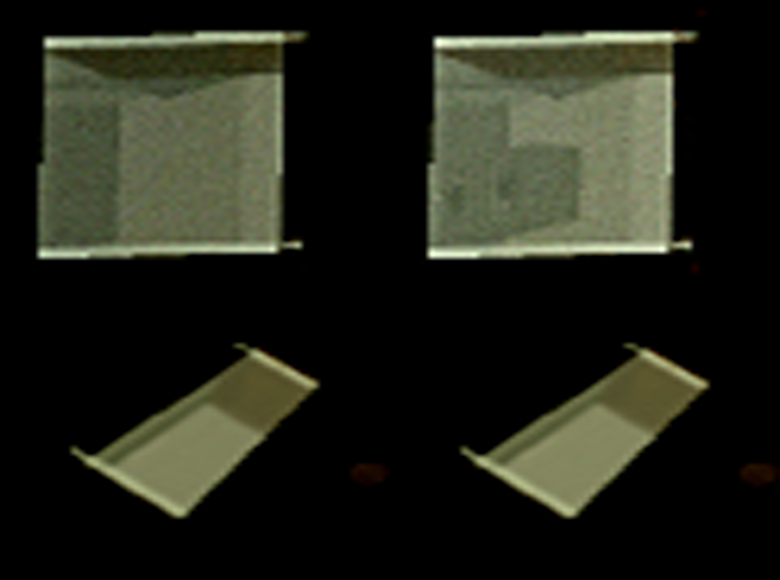

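A dark patch remains in the tunnel, (440–580, 145–235) in the upper-right panel. By the ray geometry it is the jaw lying on the chute with its trailing end near the top. 10 pictures viewed. I'll check whether it is still moving, and get a better look.

Call:
servo_tool(
  plan=[
    [[0,0,0,0,0],[0,0,0,0,0],[0,0,0,0,0],[0,0,0,0,0],[0,0,0,0,0],[0,0,0,0,0],[0,0,0,0,0],[0,0,0,0,0],[0,0,0,0,0],[0,0,0,0,0]],
  ],
)

```text
time_s: 14.4
tool_pos: [0.4194, -0.2529, 0.3294]
tool_rot: [-169.0, -28.6, 86.5]
force: [0.5, 0.1, -0.7]
grip_width: 0.0007
```

Run:
```python
from st import *
old=load('top')['image'].astype(float)
im=[grab('top')['image'].astype(float) for _ in range(8)];n=np.mean(im,0);ini=cv2.imread('pics/top1.png')[:,:,::-1].astype(float)
r=np.s_[168:217,145:192]
g=lambda a:cv2.GaussianBlur(a.mean(-1),(0,0),1)[r]
print('change since',abs(g(n)-g(old)).max().round(1),'vs initial',abs(g(n)-g(ini)).max().round(1))
D=(g(n)-g(ini));print(D[18:42:3,::3].round(0).astype(int))
f=lambda i:cv2.resize(np.clip((i[r]-150)*3,0,255).astype(np.uint8),(390,400),interpolation=cv2.INTER_CUBIC)
save('c9',np.hstack([f(ini),f(n)]))
```

```text
t 14.4 q [ 78.4  24.6 -53.8  77.7  -2.6 108.5  22.4] p [ 0.4194 -0.2529  0.3294] rpy [-169.   -28.6   86.5] F [ 0.5  0.1 -0.7] g 0.0007
axes cols [[0.053, 0.985, -0.161], [0.876, 0.031, 0.481], [0.479, -0.167, -0.862]]
change since 3.0 vs initial 14.8
[[ 5 12 12 12 13 13 13 14 13 14 13 12 13 12  8  5]
 [ 5 13 12 12 13 12 13 15 13 13 12 13 13 12  8  5]
 [ 6 12 12 12 12  8  6  7  8 13 13 13 13 12  8  6]
 [ 6 12 12 12 11  0  0  1  1 13 13 14 13 12  8  6]
 [ 6 11 11 11  8 -1  0  1  2 13 13 13 14 12  8  7]
 [ 6 12  8 12  7 -1  0  0  2 13 13 13 13 12  7  7]
 [ 7 10  7 11 11 -1  0 -1  3 13 13 14 14 12  8  7]
 [ 6 12 12 11  9 -2  0  3  9 13 12 13 13 11  7  6]]
```

View pics/c9.png

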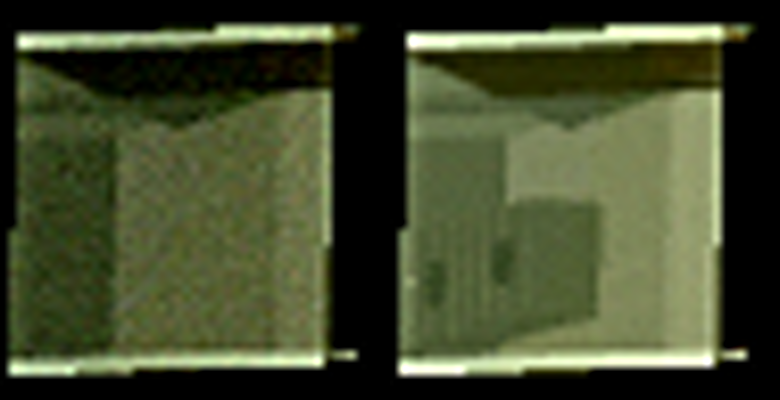

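The jaw isn't moving. It lies nose-down at about 45° with its trailing end some 40 mm in x down the chute, at the wall line and about 40 mm below floor level. It has come to rest at the foot of the slide, well clear of the flap. 11 pictures viewed. Handing in.

```bash
python3 -c "
from cell import env
print(env.sign_off())"
```

```text
the job is handed in; nothing more can be done
None
```

The front jaw went through the flap and down the chute, and the job is handed in. It took about 15 s of the 48 s allowed. The one thing not confirmed is what the jaw is resting on inside the cabinet.

**How it was done:** A vertical finger would have hit the flap's rod. I gave the tool a 30° forward lean by steering it at targets inside its minimum reach over bare bench. I then pushed the jaw with closed fingertips, with about 5 N read at the wrist between moves. The tips went roughly 20 mm past the sill, until the jaw tipped and slid. After that I drew the fingers back and moved the arm clear.

**Last checks:**
- **Flap:** its depth profile matches the first picture to within 1–3 mm, so it is shut.
- **Rear jaw:** it moved less than 0.2 mm in position, with under 1° of apparent turn, which is measurement noise.
- **Bystanders:** those in view looked unmoved. The arm partly hid the clamp and tape roll in the last overall top view.
- **Forces:** no reading was above about 6 N.
- **Front jaw:** seen through the clear roof, it is still and lies nose-down at about 45°. Its trailing end is about 40 mm further in than the chute's top edge and 40 mm below floor level. My first estimate put that end right at the top of the chute; a sharper picture corrected this. A jaw held still on a 45° chute suggests it has reached the bottom, but I could not see its lower end.

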